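# Put the calibration weights back into their case

## Task

The load cell check is done: put the four nickel-grey knob weights back into the wooden weight box, each upright and fully down in the recess of the blue velvet inserts that matches its size, and then close the box's lid. The brass weight and the plain steel slug belong to the test rig behind; leave them standing where they are.

Things in the scene. Friction and masses are not known exactly. Their poses are not given: they have to be found in the camera images.
- weight_28: Nickel-grey calibration weight with a knob on top, the largest of the four of the set: 28 mm across, 32 mm tall over its knob; the straight body reaches up to about 20 mm, above it neck and knob taper in. Belongs in the largest recess of the large insert. Origin: centre of its underside, z up.
- weight_24: Nickel-grey calibration weight with a knob on top, the second largest of the four of the set: 24 mm across, 30 mm tall over its knob; the straight body reaches up to about 20 mm, above it neck and knob taper in. Belongs in the smaller recess of the large insert. Origin: centre of its underside, z up.
- weight_15: Nickel-grey calibration weight with a knob on top, the third of the four of the set: 15 mm across, 26 mm tall over its knob; the straight body reaches up to about 20 mm, above it neck and knob taper in. Belongs in the larger recess of the small insert. Origin: centre of its underside, z up.
- weight_11: Nickel-grey calibration weight with a knob on top, the smallest of the four of the set: 11 mm across, 24 mm tall over its knob; the straight body reaches up to about 19 mm, above it neck and knob taper in. Belongs in the smaller recess of the small insert. Origin: centre of its underside, z up.
- brass_weight: Look-alike that does not belong to the set: brass-yellow knob weight, 16 mm across, 26 mm tall. Stays where it stands. Origin: centre of its underside.
- steel_slug: Look-alike that does not belong to the set: plain grey steel cylinder without a knob, 31 mm across, 27 mm tall. Stays where it stands. Origin: centre of its underside.
- weight_box: Fixed oak case; its shallow base is 98 x 172 mm with 7 mm walls up to z = 27 mm and a 6 mm floor. Origin: centre of its underside; +x towards the hinge side (back), y along its 172 mm length, z up. The two blue inserts fill it side by side, centred 39.5 mm to +y and to -y of the middle; the lid stands open behind.
- insert_large: Fixed blue velvet block in one half of the box (which half varies), 82 (x) x 78 (y) x 20 mm, axes as the box. Origin: centre of its underside; its top is at z = 20 mm, just below the box's rim. Two round recesses 12 mm deep with 3 mm bevelled mouths, both at y = 0: 34 mm wide at x = -19.5 mm for the 28 mm weight, 30 mm wide at x = +20.5 mm for the 24 mm weight.
- insert_small: Fixed blue velvet block in the other half of the box, same size and axes as insert_large. Two round recesses 12 mm deep with 3 mm bevelled mouths, both at y = 0: 21 mm wide at x = -19.5 mm for the 15 mm weight, 17 mm wide at x = +20.5 mm for the 11 mm weight.
- weight_box_lid (a joint): Lid angle (rad): 0 shut, 1.95 open at its stop, leaning back. Hinge line along the box's y at x = +49, z = 27 mm of the box. Lid: shell 98 x 172 x 27 mm, 160 g, easy hinge. Push it from behind towards the box's -x; below about 1.1 it falls shut by itself, damped. At the stop its top edge is about 118 mm above the table and its back reaches out to x = +110 mm of the box.
Mind the look-alikes: they are no part of the job. What is shaped like the weight_24 but orange is not meant.

How it is judged (in metres and radians):
On the way:
1. all four weights stand in their own recesses, upright and down on the recess floor (x of weight_28 in the frame of insert_large between -0.0255 and -0.0135 m and y of weight_28 in the frame of insert_large between -0.006 and 0.006 m and z of weight_28 in the frame of insert_large between 0.0045 and 0.0115 m and angle between each of weight_28, weight_24, weight_15, weight_11's own z axis and vertical below 0.2 rad and x of weight_24 in the frame of insert_large between 0.0145 and 0.0265 m and y of weight_24 in the frame of insert_large between -0.006 and 0.006 m and z of weight_24 in the frame of insert_large between 0.0045 and 0.0115 m and x of weight_15 in the frame of insert_small between -0.0255 and -0.0135 m and y of weight_15 in the frame of insert_small between -0.006 and 0.006 m and z of weight_15 in the frame of insert_small between 0.0045 and 0.0115 m and x of weight_11 in the frame of insert_small between 0.0145 and 0.0265 m and y of weight_11 in the frame of insert_small between -0.006 and 0.006 m and z of weight_11 in the frame of insert_small between 0.0045 and 0.0115 m), for 0.2 s.
At the end, for the whole second after the job is handed in: Each nickel weight is in its own recess (6 mm in x and y, underside within about 4 mm of the recess floor, tilt under 0.2 rad), the lid is shut (under 0.06 rad), brass weight and steel slug stand upright within 25 mm of where they stood, all at rest (all of step 1 and value of joint weight_box_lid below 0.06 rad and distance of each of brass_weight, steel_slug from where it was at the start of the episode below 0.025 m and angle between each of brass_weight, steel_slug's own z axis and vertical below 0.2 rad and linear speed of each of weight_28, weight_24, weight_15, weight_11, brass_weight, steel_slug below 0.02 m/s); the robot touches nothing.
It fails at once if the brass weight or the steel slug is moved more than 25 mm (distance of any of brass_weight, steel_slug from where it was at the start of the episode above 0.025 m).
It also fails if it takes over 93 s, if anything falls off the work surface, if the arm or the gripper's body presses on something with over 40 N, if the wrist force passes 120 N, or if a joint passes its speed limit or range.

## Robot

A 6-joint arm with a two-finger parallel gripper is mounted at the origin on a cart in front of the work surface, level with it; the furniture and walls round the work are solid. World frame = base frame: x ahead of the robot, y to its left, z up, the work surface at z = 0. Lengths are in m, angles in degrees, forces in N, time in s.
With the tool pointing down it reaches from about 0.4 to 0.825 m from the base axis. Payload 7 kg.
Tool frame: the origin (TCP) lies on the centre line of the jaws, within the pads' length; the fingertips stand 19 mm ahead of it and the grasp point (between the pads) is the TCP (r.tip_extent is the distance from the TCP to the fingertips, in m); z points along the fingers, y is the line along which they close (so a half turn about z gives the same grasp; the last joint's range is limited). The gripper opens to 88 mm and grips with 3 to 60 N. Pads are 19 mm wide; open, the fingers measure 130 mm over their backs; the gripper's body (78 mm by 193 mm) begins 47 mm behind the grasp point.
Start: joints at [-46.92, 20.546, 0.682, 0, -70.136, -16.507], TCP at [0.302, -0.604, 0.246] pointing down, gripper open.
Joint ranges: [-176.03, 176.03], [-82.01, 121.73], [-58.28, 71.71], [-173.87, 95.51], [-174.79, -0.11], [-173.66, 173.66]. Speed limits (degrees/s): [136.94, 136.94, 172.46, 180, 180, 180].

## Interface

Orientations are given as [roll, pitch, yaw] about the fixed x, y, z axes, in that order (R = Rz(yaw) Ry(pitch) Rx(roll)).
In Python, from plant import r gives the robot as it stands. The module is installed in compiled form; this text tells all that it offers.
- The arm moves only by the tool jog_arm, never from a script. Its argument "deltas" is a list that holds one entry, the list of rows, each a list of 5 numbers: the opening, from -1 (shut) to 1 (fully open), then the shift along the world's x, y, z in cm, then the turn about the world's z in rad. In form: [[[claw, dx, dy, dz, turn], ...]]. A call has 1 to 8 rows; each row shifts and turns the commanded pose from where the row before left it; what a row does not reach is not made up. A row lasts 1/8 s, in which the tool goes at most 62.5 mm and 10.7 degrees, less where a joint would pass 70% of its speed; a pose out of reach is approached as far as the arm can. A call with a gripper value outside its range is refused whole. The fingers move at their own pace and stop on an object; "force" is the grip in N (left out, the last holds). Time passes only in rows, so rows that do not move let the fingers close. It gives the time, the measured TCP pose, the force, the opening and the grip force at its end, in the units of the state.
- r.get_state(): the state, without advancing time (a new reading comes with each control period).
- r.capture(name): name is "scene" or "top" or "wrist"; returns the picture (400x640x3 uint8, blue, green, red); there is no depth.
- r.camera_info(name): a dict with "fx", "fy", "cx", "cy" (pixels), "view" (4x4, takes a point from world to camera coordinates). Camera axes: x right, y up, looking along -z (the intrinsics and any distortion apply to the point x, -y, -z); pixel columns grow to the right and rows downward; lengths in m; the calibration is good to about 2 mm. A picture is of the moment at which its call begins: read the wrist's pose just before it. camera_info takes no time and is no camera call; for the wrist camera it gives the pose at the moment of the call.
- r.close_job(): hands the job in; it is judged then, once.
The state is a dict: "time_s": time; "joints": joint angles; "qd": joint speeds; "joint_torque": joint torques, N m; "tcp_pos": TCP position; "eef_rot": TCP orientation; "contact_force": force on the tool from outside, world axes, zero at the start; "moment": the same for the moment, N m; "gripper_width": finger opening in m; "gripper_force": force on a finger pad.
Only numpy, scipy, OpenCV 4.12 (cv2) and the standard library are available. Lean on these libraries where they do the work, as an engineer would, in place of code of your own. Each camera call takes 0.05 s, during which the arm holds its last target. There are 200 camera calls.

## Working session

There is one attempt and no reset: what is moved stays moved. The work goes in short steps, Python scripts to look and compute and a tool call to move; the robot and the scene stay as the last step left them, time stands still between calls to the robot, and variables do not carry over. Pictures are saved under pics/ and viewed, at most 14 in all, crops included, and the job is handed in when it is done.

Besides the shell and the picture viewer there is one more tool, called after "Emit:" by a JSON object that holds its "name" and its "arguments", one argument or row to a line. jog_arm: Moves the arm, as the interface text tells. Its arguments: {"type":"object","properties":{"deltas":{"type":"array"},"force":{"type":"number"}},"required":["deltas"]}

```bash
mkdir -p pics; cat > h.py <<'E'
import numpy as np, cv2
from plant import r
def ray(cam,u,v,ci=None):
    c=ci or r.camera_info(cam); V=np.array(c["view"]); R=V[:3,:3]; t=V[:3,3]
    d=np.array([(u-c["cx"])/c["fx"],-(v-c["cy"])/c["fy"],-1.0])
    return -R.T@t, R.T@d
def at(cam,u,v,z,ci=None):
    o,d=ray(cam,u,v,ci); return (o+d*(z-o[2])/d[2]).round(4)
def proj(cam,p,ci=None):
    c=ci or r.camera_info(cam); q=np.array(c["view"])@np.r_[p,1]
    return (c["cx"]+c["fx"]*q[0]/-q[2], c["cy"]+c["fy"]*-q[1]/-q[2])
E
python3 - <<'E'
from h import *
for n in("scene","top"):
    cv2.imwrite(f"pics/{n}0.png",r.capture(n)); print({k:np.round(v,3).tolist() for k,v in r.camera_info(n).items()})
s=r.get_state(); print(s)
E
```

```text
{'fx': 430.32, 'fy': 430.32, 'cx': 315.359, 'cy': 205.944, 'view': [[0.691, -0.723, -0.001, -0.485], [0.468, 0.446, 0.763, -0.178], [-0.551, -0.527, 0.646, -0.721], [0.0, 0.0, 0.0, 1.0]]}
{'fx': 472.136, 'fy': 472.136, 'cx': 318.652, 'cy': 196.908, 'view': [[0.017, -1.0, 0.004, -0.222], [0.991, 0.018, 0.13, -0.514], [-0.13, 0.002, 0.992, -0.844], [0.0, 0.0, 0.0, 1.0]]}
{'time_s': 0.1, 'joints': array([-4.69182568e+01,  2.05863209e+01,  6.40473157e-01, -1.75017280e-02,
       -7.01358529e+01, -1.65068590e+01]), 'qd': array([-0.06862343, -0.14890166,  0.16479414, -0.02070219, -0.03765264,
        0.02453323]), 'joint_torque': array([-1.54279973e-03, -5.84164238e+01,  2.93752491e+01,  7.01572761e+00,
        1.01433191e-02, -7.33658680e-05]), 'tcp_pos': array([ 0.30177445, -0.60334124,  0.24473951]), 'eef_rot': array([ 1.79916991e+02, -7.44002440e-03, -1.53431069e+02]), 'contact_force': array([-0.05719473,  0.33770649, -0.37502957]), 'moment': array([ 0.01904263, -0.04745138,  0.01795136]), 'gripper_force': 0.0, 'gripper_width': 0.08762619055068648}
```

View pics/scene0.png

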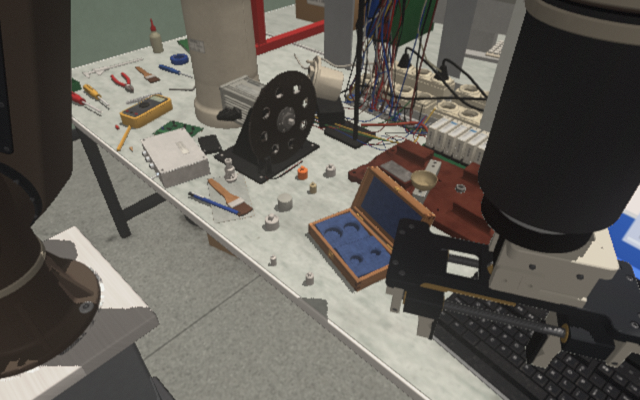

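View pics/top0.png

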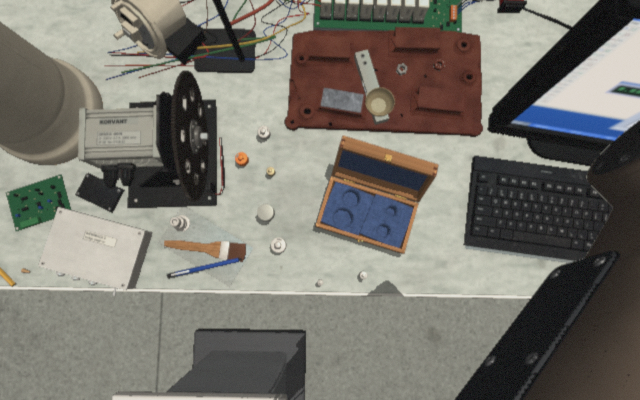

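```bash
python3 - <<'E'
from h import *
im=np.mean([r.capture("top").astype(float) for _ in range(4)],0).astype(np.uint8); cv2.imwrite("pics/top_raw.png",im)
c=im[115:295,150:450]; cv2.imwrite("pics/crop1.png",cv2.resize(c,(800,480),interpolation=cv2.INTER_CUBIC))
E
```

```text
(no output)
```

View pics/crop1.png

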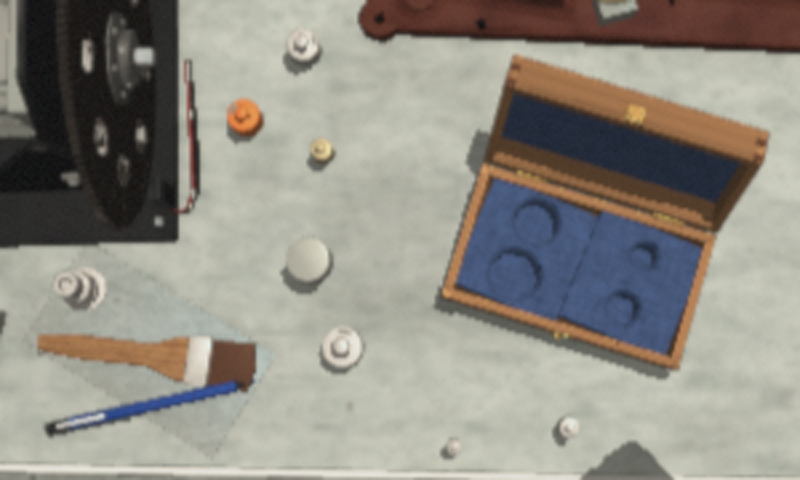

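The nickel knob weights are at crop pixels (342,348) for 28, (302,47) for 24, (568,428) for 15 and (453,447) for 11. The orange one at (244,117), the brass one at (320,150) and the slug at (308,260) stay. The stack of discs at (75,285) on the bag is something else. The large insert is the left half. Widths of about 40, 33, 22 and 16 crop px match the sizes given.

```bash
python3 - <<'E'
from h import *
from scipy.optimize import least_squares
f=lambda u,v:(150+(u+.5)*300/800-.5,115+(v+.5)*180/480-.5)
W={'28':(342,348,20),'24':(302,47,20),'15':(568,428,20),'11':(453,447,19),'brass':(320,150,20),'slug':(308,258,27),'orange':(244,117,20)}
for k,(u,v,z) in W.items():
    print(k,at("top",*f(u,v),z/1000), 'scene px',np.round(proj("scene",at("top",*f(u,v),z/1000)),0))
M=[((-.0195,.0395,.026),(516,273)),((.0205,.0395,.026),(536,224)),((-.0195,-.0395,.026),(622,308)),((.0205,-.0395,.026),(643,255)),
((-.049,.086,.027),(446,290)),((-.049,-.086,.027),(674,362))]
def res(p,out=False):
    c,s=np.cos(p[2]),np.sin(p[2]); e=[]
    for (x,y,z),px in M: e+=list(np.array(proj("top",(p[0]+c*x-s*y,p[1]+s*x+c*y,z)))-f(*px))
    return np.array(e)
o=least_squares(res,[.52,-.35,-.25]); print(o.x,np.degrees(o.x[2]),res(o.x).round(1))
E
```

```text
28 [ 0.4278 -0.1387  0.02  ] scene px [271. 218.]
24 [ 0.643  -0.1037  0.02  ] scene px [330. 167.]
15 [ 0.3753 -0.2969  0.02  ] scene px [309. 274.]
11 [ 0.3609 -0.2174  0.019 ] scene px [273. 256.]
brass [ 0.5679 -0.119   0.02  ] scene px [312. 184.]
slug [ 0.4898 -0.1137  0.027 ] scene px [285. 196.]
orange [ 0.5909 -0.0639  0.02  ] scene px [302. 169.]
[ 0.48945914 -0.30365358 -0.29493453] -16.898503592755254 [ 0.5 -0.2 -0.6 -2.   1.2 -0.3 -0.4 -0.8 -1.9  0.8  1.3  2.4]
```

Emit:
{"name": "jog_arm", "arguments": {
  "deltas": [
    [[1,2.5,5,0.8,-0.127],[1,2.5,5,0.8,-0.127],[1,2.5,5,0.8,-0.127],[1,2.5,5,0.8,-0.127],[1,2.5,5,0.8,-0.127],[1,2.5,5,0.8,-0.127],[1,0,0,0,0]]
  ]
}}

```text
time_s: 1.18
tcp_pos: [0.4537, -0.3009, 0.2946]
eef_rot: [180.0, 0.1, 163.1]
contact_force: [0.3, -0.5, -0.1]
gripper_width: 0.0878
gripper_force: 0.0
```

```bash
python3 - <<'E'
from h import *
s=r.get_state(); print(s["time_s"],s["tcp_pos"],s["eef_rot"],s["joints"])
c=r.camera_info("wrist"); np.save("w1.npy",c,allow_pickle=True)
im=r.capture("wrist"); cv2.imwrite("pics/w1.png",im)
V=np.array(c["view"]); print(c["fx"],c["cx"],c["cy"],V.round(3), -V[:3,:3].T@V[:3,3])
E
```

```text
1.175 [ 0.45368282 -0.30091543  0.29461074] [1.79980560e+02 1.18001134e-01 1.63059792e+02] [-1.29343921e+01  6.46720097e+00 -1.14838328e+01 -1.17273834e-02
 -7.19298957e+01 -9.40021700e+01]
338.7879140091746 322.28015055995303 194.2943220983014 [[ 0.292  0.957  0.001  0.154]
 [-0.924  0.282 -0.259  0.55 ]
 [-0.248  0.075  0.966 -0.3  ]
 [ 0.     0.     0.     1.   ]] [ 0.3889048  -0.28036632  0.43254937]
```

View pics/w1.png

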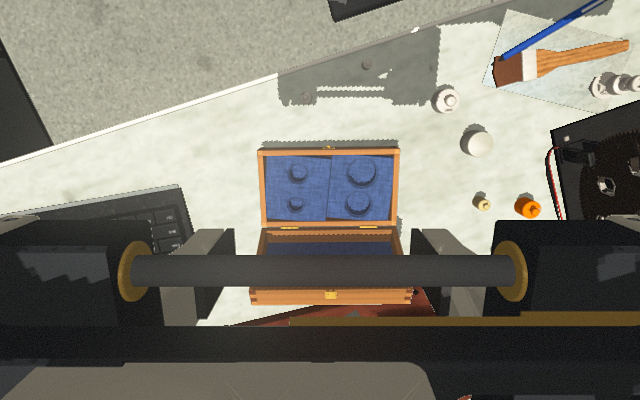

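The wrist picture shows the box from its front. The insert area runs from (265,155) to (392,222), with the large recesses at right (360,172) and (358,203), and the 28 at (446,99). I'll fit the box from the blue area.

```bash
python3 - <<'E'
from h import *
c=np.load("w1.npy",allow_pickle=True).item(); im=cv2.imread("pics/w1.png")
b=im.astype(int); m=((b[...,0]-b[...,2]>25)).astype(np.uint8); m[:140]=0;m[226:]=0;m[:,:250]=0;m[:,405:]=0
m=cv2.morphologyEx(m,cv2.MORPH_CLOSE,np.ones((7,7)))
n,l,st,_=cv2.connectedComponentsWithStats(m); k=1+st[1:,4].argmax(); print(st[k])
cn=max(cv2.findContours((l==k).astype(np.uint8),0,1)[0],key=cv2.contourArea)
H=np.array([at("wrist",*p[0],.026,c)[:2] for p in cn]).astype(np.float32)
rc=cv2.minAreaRect((H*1000)); print(rc)
cr=im[40:230,250:480]; cv2.imwrite("pics/crop2.png",cv2.resize(cr,None,fx=3.1,fy=3.1,interpolation=cv2.INTER_CUBIC))
E
```

```text
[ 265  155  128   66 7957]
((488.1446228027344, -302.5502624511719), (156.75425720214844, 82.74805450439453), 73.58274841308594)
```

View pics/crop2.png

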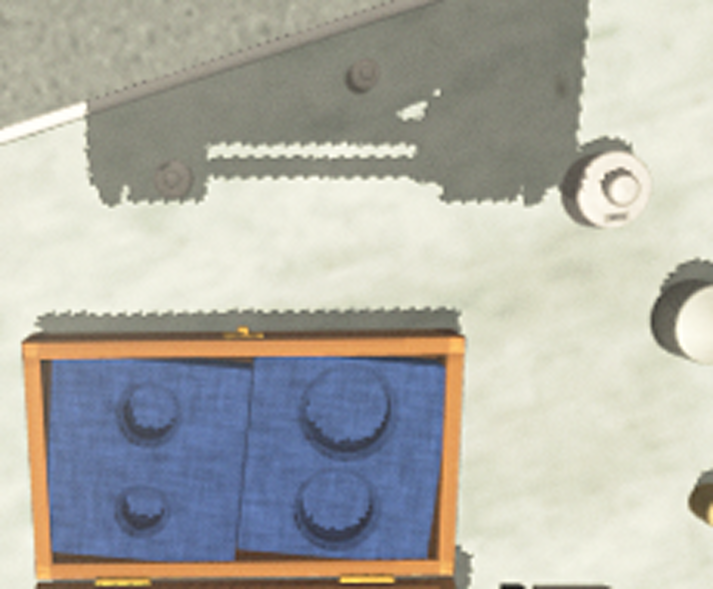

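```bash
python3 - <<'E'
from h import *
c=np.load("w1.npy",allow_pickle=True).item()
f=lambda u,v:(250+(u+.5)/3.1-.5,40+(v+.5)/3.1-.5)
T=lambda x,y,a=np.radians(-16.6),o=(.4885,-.303):(o[0]+np.cos(a)*x-np.sin(a)*y,o[1]+np.sin(a)*x+np.cos(a)*y)
for n,(u,v),b in (("28",(346,411),(-.0195,.0395)),("24",(335,507),(.0205,.0395)),("15",(149,413),(-.0195,-.0395)),("11",(142,509),(.0205,-.0395))):
    print(n,at("wrist",*f(u,v),.026,c),np.round(T(*b),4))
for n,(u,v),z in (("28",(608,189),.02),("15",(362,74),.02),("11",(173,178),.019)): print(n,at("wrist",*f(u,v),z,c))
for p in [(x,y,.027) for x in(-.049,.049) for y in(-.086,.086)]:
    q=proj("wrist",(*T(*p[:2]),.027),c); print(p,[(q[0]-250)*3.1,(q[1]-40)*3.1])
E
```

```text
28 [ 0.4806 -0.2581  0.026 ] [ 0.4811 -0.2596]
24 [ 0.5173 -0.2728  0.026 ] [ 0.5194 -0.271 ]
15 [ 0.4587 -0.3326  0.026 ] [ 0.4585 -0.3353]
11 [ 0.4954 -0.3475  0.026 ] [ 0.4969 -0.3467]
28 [ 0.4283 -0.1404  0.02  ]
15 [ 0.3616 -0.2189  0.02  ]
11 [ 0.3764 -0.2968  0.019 ]
(-0.049, -0.086, 0.027) [np.float64(18.740310709191657), np.float64(339.81606261924856)]
(-0.049, 0.086, 0.027) [np.float64(464.32009596252055), np.float64(336.97893079771194)]
(0.049, -0.086, 0.027) [np.float64(32.33223035985023), np.float64(578.6966352178048)]
(0.049, 0.086, 0.027) [np.float64(451.6510434881285), np.float64(576.0978870101034)]
```

Emit:
{"name": "jog_arm", "arguments": {
  "deltas": [
    [[-0.18,-1.5,0.1,-4.3,0],[-0.18,-1.5,0.1,-4.3,0],[-0.18,-1.5,0.1,-4.3,0],[-0.18,-1.5,0.1,-4.3,0],[-0.18,-1.6,0.1,-4.3,0],[-0.18,0,0,0,0],[-0.18,0,0,0,0]]
  ],
  "force": 15
}}

```text
time_s: 2.1
tcp_pos: [0.3772, -0.2997, 0.0799]
eef_rot: [-180.0, 0.1, 162.9]
contact_force: [0.2, -0.1, 0.0]
gripper_width: 0.036
gripper_force: 0.0
```

```bash
python3 - <<'E'
from h import *
s=r.get_state(); print(s["time_s"],s["tcp_pos"],s["eef_rot"])
c=r.camera_info("wrist"); im=r.capture("wrist")
u=np.array(proj("wrist",(.3758,-.2969,.02),c)); print(u)
cv2.circle(im,tuple(int(x) for x in u),2,(0,0,255),1); x,y=[int(max(0,a)) for a in u-[160,120]]
cv2.imwrite("pics/w2.png",cv2.resize(im[y:y+240,x:x+320],None,fx=2,fy=2))
E
```

```text
2.1 [ 0.37716184 -0.29973937  0.07990315] [-1.79964251e+02  8.69047130e-02  1.62930507e+02]
[324.59028407 214.39349755]
```

View pics/w2.png

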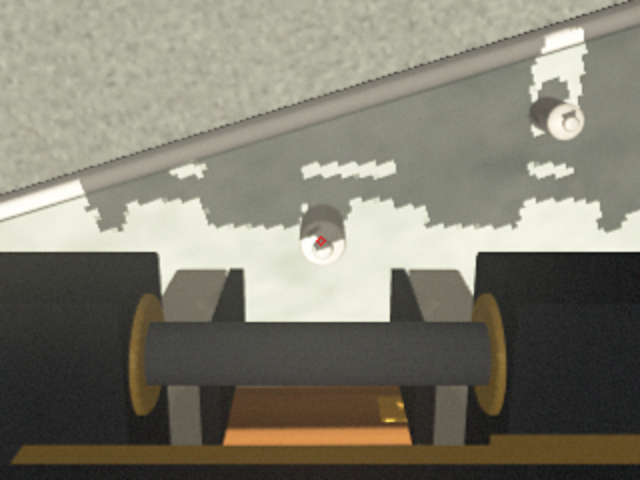

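The crop shows the 15 mm weight under the predicted mark, centred near crop (322,243), and the 11 mm weight at (565,120). Going down to grasp.

Emit:
{"name": "jog_arm", "arguments": {
  "deltas": [
    [[-0.18,-0.1,0.2,-2.4,0],[-0.18,0,0,-2.4,0],[-0.18,0,0,0,0],[-1,0,0,0,0],[-1,0,0,0,0],[-1,0,0,0,0],[-1,0,0,0,0]]
  ],
  "force": 15
}}

```text
time_s: 3.02
tcp_pos: [0.3756, -0.2969, 0.0313]
eef_rot: [-180.0, 0.1, 162.9]
contact_force: [-0.2, 0.8, 5.7]
gripper_width: 0.0135
gripper_force: 15.0
```

Emit:
{"name": "jog_arm", "arguments": {
  "deltas": [
    [[-1,0,0,3.0,0],[-1,0,0,3.9,0],[-1,4.15,-1.8,0,0],[-1,4.15,-1.8,0,0],[-1,0,0,0,0],[-1,0,0,0,0]]
  ]
}}

```text
time_s: 3.78
tcp_pos: [0.4571, -0.3324, 0.0989]
eef_rot: [180.0, -0.1, 162.9]
contact_force: [-0.8, -0.1, 0.5]
gripper_width: 0.0136
gripper_force: 15.0
```

```bash
python3 - <<'E'
from h import *
im=r.capture("scene"); a=cv2.resize(im[190:330,240:460],(770,490),interpolation=cv2.INTER_CUBIC)
cv2.imwrite("pics/s2.png",a); s=r.get_state(); print(s["tcp_pos"],s["gripper_width"])
E
```

```text
[ 0.45687608 -0.33227166  0.09909368] 0.01326155657953273
```

View pics/s2.png

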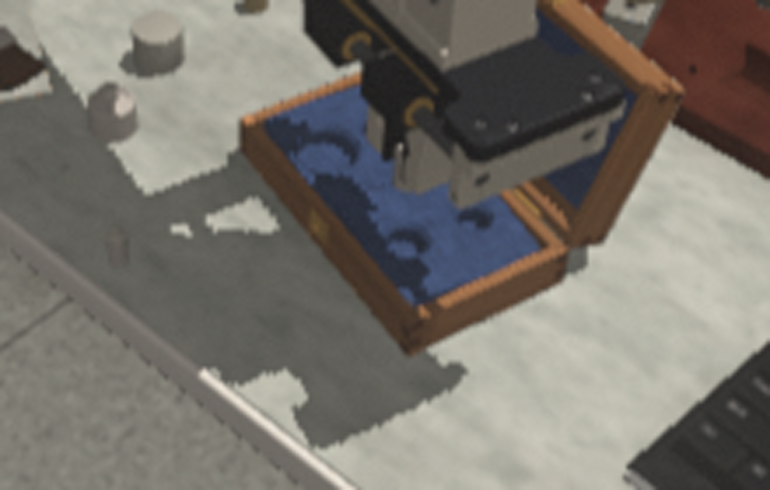

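The scene crop shows the weight gone from its spot, but I can't see it below the fingers. I'll check with the wrist camera and projections.

```bash
python3 - <<'E'
from h import *
im=r.capture("scene"); p=r.get_state()["tcp_pos"]
for dz,col in((0,(0,255,0)),(-.019,(0,255,255)),(-.0315,(0,0,255))):
    u=proj("scene",p+[0,0,dz]); print(dz,u); cv2.circle(im,tuple(int(round(x)) for x in u),0,col,-1)
u=[int(x) for x in proj("scene",p)]
a=cv2.resize(im[u[1]-35:u[1]+40,u[0]-40:u[0]+40],(500,469),interpolation=cv2.INTER_NEAREST)
w=r.capture("wrist"); b=cv2.resize(w[160:300,240:400],(300,262),interpolation=cv2.INTER_CUBIC)
o=np.zeros((469,800,3),np.uint8); o[:,:500]=a; o[:262,500:]=b; cv2.imwrite("pics/s3.png",o)
E
```

```text
0 (np.float64(356.94494409648), np.float64(227.4296547108239))
-0.019 (np.float64(356.2704295303938), np.float64(235.438961179914))
-0.0315 (np.float64(355.8386523164637), np.float64(240.56596096110806))
```

View pics/s3.png

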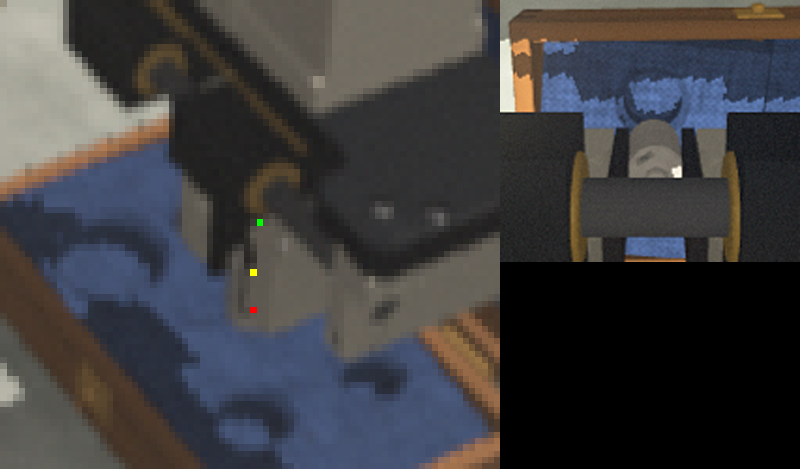

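The wrist inset shows the weight held between the fingers, perhaps tilted. I'll enlarge it.

```bash
python3 - <<'E'
from h import *
w=np.mean([r.capture("wrist").astype(float) for _ in range(3)],0).astype(np.uint8); c=r.camera_info("wrist"); p=r.get_state()["tcp_pos"]
for dz in(.0,-.0055,-.0115,-.0315): print(dz,np.round(proj("wrist",p+[0,0,dz],c),1))
cv2.imwrite("pics/w3.png",cv2.resize(w[190:290,270:390],None,fx=6,fy=6,interpolation=cv2.INTER_CUBIC))
E
```

```text
0.0 [320.3 261.5]
-0.0055 [320.4 256.1]
-0.0115 [320.4 250.7]
-0.0315 [320.6 235.1]
```

View pics/w3.png

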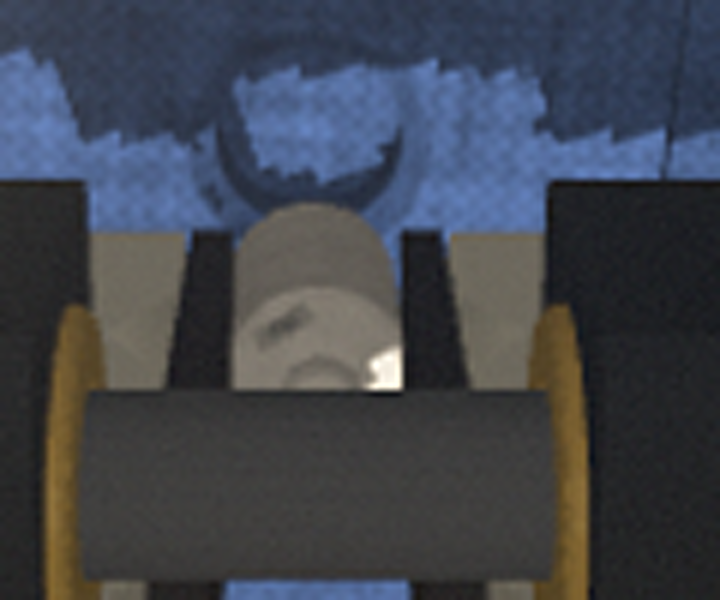

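The weight is upright and centred in the grip. The recess ring in the crop is centred near (312,147), so I'll back-project that.

```bash
python3 - <<'E'
from h import *
print(at("wrist",270+312/6,190+147/6,.026), proj("wrist",(.4589,-.3331,.026)), r.get_state()["tcp_pos"])
E
```

```text
[ 0.4601 -0.3325  0.026 ] (np.float64(320.59692512206334), np.float64(213.10220572060567)) [ 0.45754323 -0.33249699  0.09982291]
```

Emit:
{"name": "jog_arm", "arguments": {
  "deltas": [
    [[-1,0.2,0,-2.0,0],[-1,0,0,-2.0,0],[-1,0,0,-1.2,0],[-1,0,0,0,0],[-1,0,0,0,0]]
  ]
}}

```text
time_s: 4.7
tcp_pos: [0.4603, -0.3329, 0.0482]
eef_rot: [-180.0, 0.0, 162.9]
contact_force: [0.0, -0.4, -0.2]
gripper_width: 0.0131
gripper_force: 15.0
```

Emit:
{"name": "jog_arm", "arguments": {
  "deltas": [
    [[-1,-0.05,0,-0.1,0],[-0.4,0,0,0,0],[-0.27,0,0,0,0],[-0.27,0,0,2.6,0],[-0.27,0,0,2.6,0],[-0.27,-4.9,5.7,0,0],[-0.27,-4.9,5.7,0,0],[-0.27,0,0,0,0]]
  ]
}}

```text
time_s: 5.7
tcp_pos: [0.3743, -0.2357, 0.0986]
eef_rot: [180.0, -0.1, 163.0]
contact_force: [2.0, -0.4, -0.1]
gripper_width: 0.0319
gripper_force: 0.0
```

```bash
python3 - <<'E'
from h import *
s=r.get_state();print(s["tcp_pos"]); a=r.capture("wrist"); u=proj("wrist",(.3612,-.2182,.019)); v=proj("wrist",(.459,-.333,.03)); print(u,v)
cv2.circle(a,tuple(int(round(x)) for x in u),0,(0,0,255),-1)
x,y=int(u[0]),int(u[1]); A=cv2.resize(a[max(0,y-40):max(0,y-40)+80,x-40:x+40],(400,400),interpolation=cv2.INTER_CUBIC)
t=r.capture("top"); B=cv2.resize(t[180:260,310:390+40-40],(400,400),interpolation=cv2.INTER_CUBIC)
B=cv2.resize(t[165:260,315:430],(400,400),interpolation=cv2.INTER_CUBIC)
cv2.imwrite("pics/w4.png",np.hstack([A,B]))
E
```

```text
[ 0.37427234 -0.23574857  0.09863088]
(np.float64(341.00943085788253), np.float64(178.1280582096343)) (np.float64(227.08047762075364), np.float64(353.200413728767))
```

View pics/w4.png

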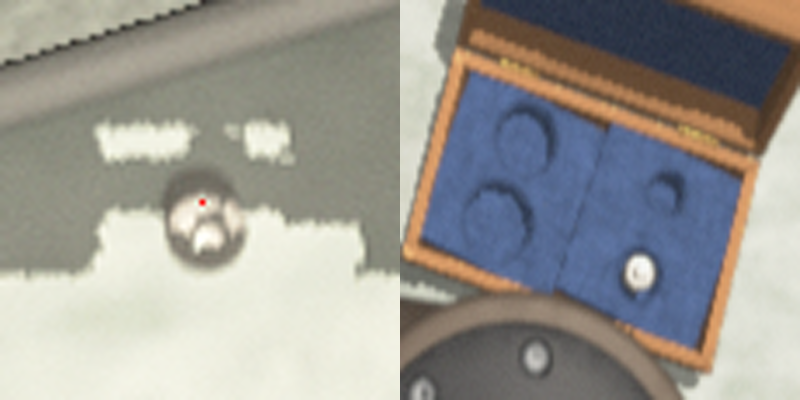

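The left crop shows the 11 mm weight with its shoulder centre near (205,229), a bit off the mark. The right crop shows the 15 mm weight in its recess, with the velvet dark around it.

```bash
python3 - <<'E'
from h import *
u=(301+205/5-.5,138+229/5-.5); print(at("wrist",*u,.019), at("wrist",301+205/5-.5,138+203/5-.5,0), at("wrist",301+208/5-.5,138+234/5-.5,.024), r.get_state()["tcp_pos"])
E
```

```text
[ 0.3662 -0.2196  0.019 ] [ 0.3671 -0.2188  0.    ] [ 0.3657 -0.2194  0.024 ] [ 0.37839984 -0.23763485  0.09935485]
```

Emit:
{"name": "jog_arm", "arguments": {
  "deltas": [
    [[-0.27,-1.5,1.8,-3.0,0],[-0.27,0,0,0,0],[-0.27,0,0,0,0],[-0.27,0,0,0,0]]
  ]
}}

```text
time_s: 6.3
tcp_pos: [0.3642, -0.2204, 0.0691]
eef_rot: [180.0, 0.1, 162.9]
contact_force: [-0.3, -0.0, -0.3]
gripper_width: 0.032
gripper_force: 0.0
```

```bash
python3 - <<'E'
from h import *
print(r.get_state()["tcp_pos"],r.get_state()["qd"].round(2)); c=r.camera_info("wrist"); a=r.capture("wrist"); print(r.get_state()["tcp_pos"])
u=proj("wrist",(.3612,-.2182,.019),c); cv2.circle(a,tuple(int(round(x)) for x in u),0,(0,0,255),-1); np.save("w5.npy",c,allow_pickle=True)
x,y=int(u[0])-40,int(u[1])-40; print(u,x,y)
cv2.imwrite("pics/w5.png",cv2.resize(a[y:y+80,x:x+80],(480,480),interpolation=cv2.INTER_CUBIC))
E
```

```text
[ 0.36416791 -0.22042622  0.06905338] [ 0.09 -0.27 -0.41 -0.2   0.07 -0.1 ]
[ 0.36394748 -0.22036066  0.06900202]
(np.float64(322.85268545798687), np.float64(217.60080110288595)) 282 177
```

View pics/w5.png

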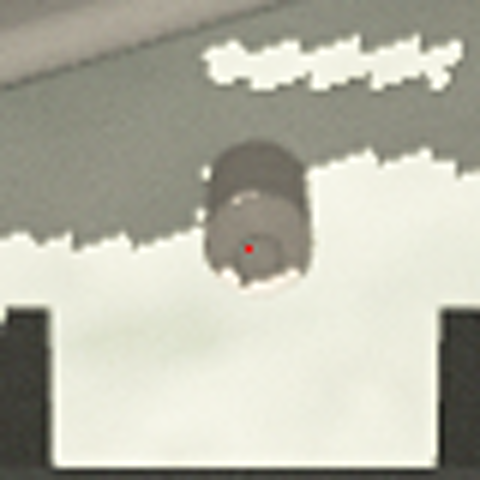

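The picture settles it: the shoulder centre at (258,242) is within about 1 mm of the predicted mark. Going down to grasp.

Emit:
{"name": "jog_arm", "arguments": {
  "deltas": [
    [[-0.27,-0.3,0.3,-1.9,0],[-0.27,0,0,-1.9,0],[-0.27,0,0,0,0],[-1,0,0,0,0],[-1,0,0,0,0],[-1,0,0,0,0],[-1,0,0,0,0]]
  ],
  "force": 12
}}

```text
time_s: 7.22
tcp_pos: [0.3605, -0.217, 0.0311]
eef_rot: [180.0, 0.1, 162.9]
contact_force: [0.2, 0.4, 4.2]
gripper_width: 0.0101
gripper_force: 12.0
```

Emit:
{"name": "jog_arm", "arguments": {
  "deltas": [
    [[-1,0,0,3.4,0],[-1,0,0,3.4,0],[-1,3.4,-3.3,0,0],[-1,3.4,-3.3,0,0],[-1,3.4,-3.3,0,0],[-1,3.4,-3.2,0,0],[-1,0,0,0,0],[-1,0,0,0,0]]
  ]
}}

```text
time_s: 8.22
tcp_pos: [0.4951, -0.3476, 0.0979]
eef_rot: [180.0, -0.1, 162.9]
contact_force: [-0.1, 0.4, -0.7]
gripper_width: 0.0099
gripper_force: 12.0
```

Emit:
{"name": "jog_arm", "arguments": {
  "deltas": [
    [[-1,0,0,0,0],[-1,0,0,0,0]]
  ]
}}

```text
time_s: 8.48
tcp_pos: [0.4956, -0.3474, 0.099]
eef_rot: [180.0, 0.0, 162.9]
contact_force: [-0.8, 0.7, -0.1]
gripper_width: 0.0099
gripper_force: 12.0
```

Emit:
{"name": "jog_arm", "arguments": {
  "deltas": [
    [[-1,0.05,0,-2.0,0],[-1,0,0,-2.0,0],[-1,0,0,-1.1,0],[-1,0,0,0,0],[-1,0,0,0,0]]
  ]
}}

```text
time_s: 9.1
tcp_pos: [0.497, -0.348, 0.0483]
eef_rot: [-180.0, 0.1, 162.9]
contact_force: [-0.2, -1.4, -0.2]
gripper_width: 0.0103
gripper_force: 12.0
```

Emit:
{"name": "jog_arm", "arguments": {
  "deltas": [
    [[-1,-0.05,0,-0.1,0],[-0.5,0,0,0,0],[-0.4,0,0,0,0],[-0.4,0,0,3,0],[-0.4,0,0,3,0],[0.0,-1.75,5.2,0,0],[0.14,-1.75,5.2,0,0],[0.14,-1.7,5.2,0,0]]
  ]
}}

```text
time_s: 10.1
tcp_pos: [0.4434, -0.1907, 0.1067]
eef_rot: [180.0, 0.0, 162.9]
contact_force: [0.7, 0.5, 1.0]
gripper_width: 0.0477
gripper_force: 0.0
```

Emit:
{"name": "jog_arm", "arguments": {
  "deltas": [
    [[0.14,-1.7,5.2,-1.5,0],[0.14,0,0,-2.0,0],[0.14,0,0,0,0],[0.14,0,0,0,0]]
  ]
}}

```text
time_s: 10.6
tcp_pos: [0.4275, -0.1402, 0.0721]
eef_rot: [-180.0, 0.0, 162.9]
contact_force: [-0.2, 1.1, -0.2]
gripper_width: 0.0504
gripper_force: 0.0
```

```bash
python3 - <<'E'
from h import *
s=r.get_state();print(s["tcp_pos"],s["qd"].round(1)); c=r.camera_info("wrist"); a=r.capture("wrist"); np.save("w6.npy",c,allow_pickle=True)
u=proj("wrist",(.428,-.1395,.02),c); cv2.circle(a,tuple(int(round(x)) for x in u),0,(0,0,255),-1); print(u)
x,y=int(u[0])-40,int(u[1])-40; print(x,y)
A=cv2.resize(a[y:y+80,x:x+80],(400,400),interpolation=cv2.INTER_CUBIC)
t=r.capture("top"); B=cv2.resize(t[165:260,315:430],(400,400),interpolation=cv2.INTER_CUBIC)
cv2.imwrite("pics/w6.png",np.hstack([A,B]))
E
```

```text
[ 0.42749163 -0.14023869  0.07209372] [-0.6 -0.2  0.4  0.   0.1 -0.1]
(np.float64(322.1655075456068), np.float64(222.50331767344176))
282 182
```

View pics/w6.png

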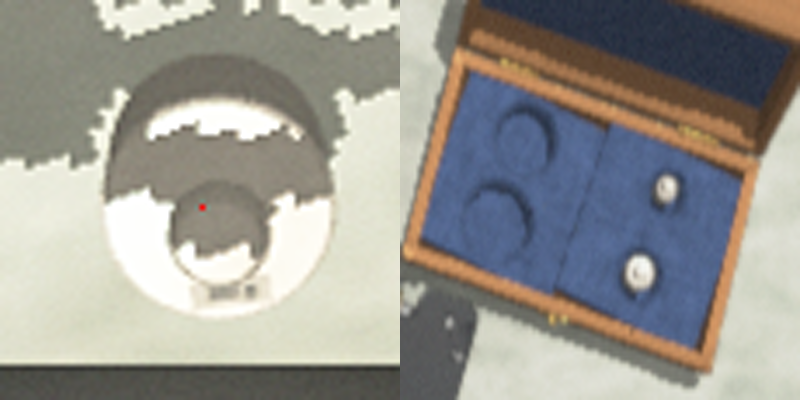

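The left crop shows the 28's shoulder centre at (219,204), 2 mm right of the mark. The right crop shows the 11 and 15 both in their recesses.

Emit:
{"name": "jog_arm", "arguments": {
  "deltas": [
    [[0.14,0.1,0.25,-2.0,0],[0.14,0,0,-2.0,0],[0.14,0,0,0,0],[-1,0,0,0,0],[-1,0,0,0,0],[-1,0,0,0,0],[-1,0,0,0,0]]
  ],
  "force": 20
}}

```text
time_s: 11.58
tcp_pos: [0.4284, -0.1375, 0.0322]
eef_rot: [180.0, 0.1, 162.9]
contact_force: [-0.5, -1.0, 6.9]
gripper_width: 0.0265
gripper_force: 20.0
```

Emit:
{"name": "jog_arm", "arguments": {
  "deltas": [
    [[-1,0,0,3.4,0],[-1,0,0,3.4,0],[-1,1.75,-4.0,0,0],[-1,1.75,-4.0,0,0],[-1,1.75,-4.0,0,0],[-1,0,0,0,0],[-1,0,0,0,0],[-1,0,0,0,0]]
  ]
}}

```text
time_s: 12.58
tcp_pos: [0.48, -0.2566, 0.0995]
eef_rot: [180.0, -0.0, 163.0]
contact_force: [-0.2, -0.7, -0.8]
gripper_width: 0.0266
gripper_force: 20.0
```

Emit:
{"name": "jog_arm", "arguments": {
  "deltas": [
    [[-1,0,0,-2.0,0],[-1,0,0,-2.0,0],[-1,0,0,-1.1,0],[-1,0,0,0,0],[-1,0,0,0,0]]
  ]
}}

```text
time_s: 13.2
tcp_pos: [0.4809, -0.2573, 0.0492]
eef_rot: [-180.0, 0.0, 162.9]
contact_force: [0.5, -0.4, -0.7]
gripper_width: 0.0266
gripper_force: 20.0
```

Emit:
{"name": "jog_arm", "arguments": {
  "deltas": [
    [[-1,0,0,-0.1,0],[-0.2,0,0,0,0],[-0.1,0,0,0,0],[-0.1,0,0,4.0,0],[-0.1,0,0,4.0,0],[0.05,0,1.0,2.5,0.187],[0.05,0,1.0,0,0.187],[0.05,0,1.0,0,0.187]]
  ]
}}

```text
time_s: 14.2
tcp_pos: [0.4805, -0.2272, 0.1533]
eef_rot: [-180.0, 0.1, -164.6]
contact_force: [0.5, 0.1, 0.1]
gripper_width: 0.0459
gripper_force: 0.0
```

Emit:
{"name": "jog_arm", "arguments": {
  "deltas": [
    [[0.05,1.0,1.0,0,0.187],[0.05,1.0,1.0,0,0.187],[0.05,1.0,1.0,0,0.187],[0.05,1.0,1.0,0,0.187],[0.05,1.0,1.0,0,0.187],[0.05,1.0,1.0,0,0.187],[0.05,1.0,1.0,0,0.187],[0.05,0,0,0,0]]
  ]
}}

```text
time_s: 15.2
tcp_pos: [0.5509, -0.1569, 0.1525]
eef_rot: [-180.0, -0.0, -89.9]
contact_force: [0.6, 0.2, -0.1]
gripper_width: 0.0461
gripper_force: 0.0
```

Emit:
{"name": "jog_arm", "arguments": {
  "deltas": [
    [[0.05,3.1,1.7,0,0],[0.05,3.1,1.7,0,0],[0.05,3.0,1.8,-2.0,0],[0.05,0,0,-3,0],[0.05,0,0,0,0],[0.05,0,0,0,0],[0.05,0,0,0,0]]
  ]
}}

```text
time_s: 16.08
tcp_pos: [0.643, -0.1057, 0.1043]
eef_rot: [-179.9, 0.0, -90.0]
contact_force: [0.6, 0.2, -0.0]
gripper_width: 0.046
gripper_force: 0.0
```

```bash
python3 - <<'E'
from h import *
s=r.get_state();print(s["tcp_pos"],s["qd"].round(1)); c=r.camera_info("wrist"); a=r.capture("wrist")
u=proj("wrist",(.643,-.1045,.02),c); cv2.circle(a,tuple(int(round(x)) for x in u),0,(0,0,255),-1); print(u)
x,y=int(u[0])-40,int(u[1])-40; print(x,y)
A=cv2.resize(a[y:y+80,x:x+80],(400,400),interpolation=cv2.INTER_CUBIC)
B=cv2.resize(r.capture("scene")[70:270,230:430],(400,400),interpolation=cv2.INTER_CUBIC)
cv2.imwrite("pics/w7.png",np.hstack([A,B]))
E
```

```text
[ 0.64299362 -0.10574911  0.10428864] [ 0.1 -0.  -0.1 -0.1  0.3  0.2]
(np.float64(324.76153613736085), np.float64(209.07184784799117))
284 169
```

View pics/w7.png

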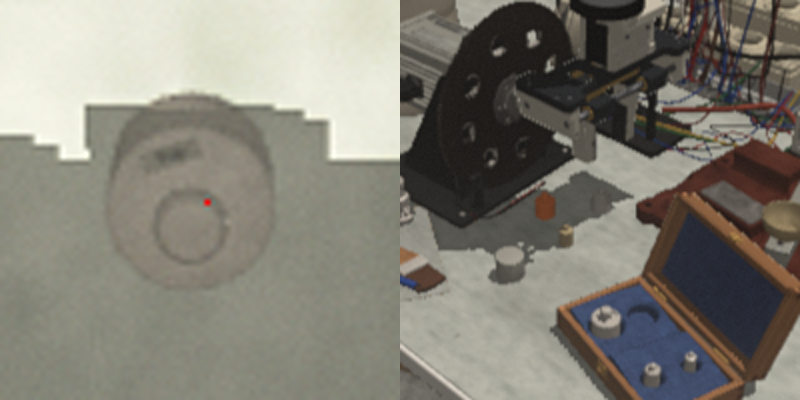

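Left crop: the grey 24, with its shoulder centred at (190,207). It is nickel-grey; the orange copy stands at right crop (543,205). Right crop: the 28 is seated. I'll check the rig hub's clearance before going down.

```bash
python3 - <<'E'
from h import *
o1,d1=ray("top",205,138); o2,d2=ray("scene",288,119)
A=np.c_[d1,-d2]; t=np.linalg.lstsq(A,o2-o1,rcond=None)[0]; print(o1+d1*t[0],o2+d2*t[1])
im=cv2.imread("pics/top_raw.png"); cv2.imwrite("pics/hub.png",np.hstack([cv2.resize(im[60:210,160:300],(400,429),interpolation=cv2.INTER_CUBIC),cv2.resize(cv2.imread("pics/scene0.png")[70:190,240:352],(400,429),interpolation=cv2.INTER_CUBIC)]))
E
```

```text
[ 0.60158574 -0.02037289  0.13050181] [ 0.59694042 -0.01628896  0.13032593]
```

View pics/hub.png

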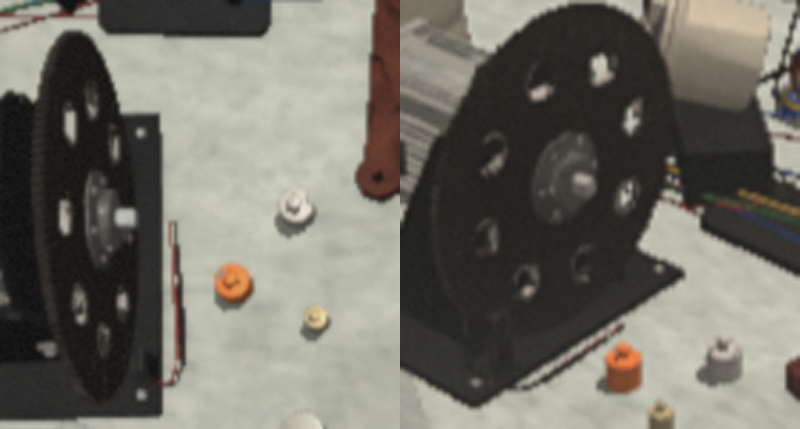

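Shaft tip (top crop (137,217), scene crop (597,183)) lies at y ≈ -0.02 and the gripper body's edge at about -0.065, so there is room.

Emit:
{"name": "jog_arm", "arguments": {
  "deltas": [
    [[0.05,0.25,0.15,-2.5,0],[0.05,0,0,-2.5,0],[0.05,0,0,-2.2,0],[0.05,0,0,0,0],[-1,0,0,0,0],[-1,0,0,0,0],[-1,0,0,0,0],[-1,0,0,0,0]]
  ]
}}

```text
time_s: 17.18
tcp_pos: [0.6455, -0.1039, 0.0316]
eef_rot: [-179.9, -0.0, -89.9]
contact_force: [-1.0, -0.1, 5.4]
gripper_width: 0.0223
gripper_force: 20.0
```

Emit:
{"name": "jog_arm", "arguments": {
  "deltas": [
    [[-1,0,0,4,0],[-1,0,0,4,0],[-1,0,0,4,0],[-1,-4.75,-2.65,0,0],[-1,-4.75,-2.65,0,0],[-1,-0.5,0,0,-0.187],[-1,-0.5,-0.5,0,-0.187],[-1,-0.5,-1.0,0,-0.187]]
  ]
}}

```text
time_s: 18.18
tcp_pos: [0.5346, -0.1719, 0.1508]
eef_rot: [-180.0, 0.0, -122.4]
contact_force: [0.2, 0.0, -0.4]
gripper_width: 0.0221
gripper_force: 20.0
```

Emit:
{"name": "jog_arm", "arguments": {
  "deltas": [
    [[-1,-0.4,-1.3,0,-0.187],[-1,-0.4,-1.3,0,-0.187],[-1,-0.4,-1.4,0,-0.187],[-1,-0.4,-1.4,0,-0.187],[-1,-0.3,-1.5,0,-0.187],[-1,0,-1.6,0,-0.187],[-1,0,-1.6,0,-0.187],[-1,0,0,0,0]]
  ]
}}

```text
time_s: 19.18
tcp_pos: [0.5157, -0.2736, 0.1504]
eef_rot: [180.0, -0.0, 162.8]
contact_force: [0.6, -0.2, 0.1]
gripper_width: 0.0222
gripper_force: 20.0
```

Emit:
{"name": "jog_arm", "arguments": {
  "deltas": [
    [[-1,0,0,0,0],[-1,0,0,0,0],[-1,0,0,0,0]]
  ]
}}

```text
time_s: 19.55
tcp_pos: [0.516, -0.2725, 0.1506]
eef_rot: [180.0, 0.0, 163.0]
contact_force: [-0.4, 0.3, 0.0]
gripper_width: 0.0223
gripper_force: 20.0
```

Emit:
{"name": "jog_arm", "arguments": {
  "deltas": [
    [[-1,0.2,0,-3.4,0],[-1,0,0,-3.4,0],[-1,0,0,-2.0,0],[-1,0,0,-1.4,0],[-1,0,0,0,0],[-1,0,0,0,0]]
  ]
}}

```text
time_s: 20.3
tcp_pos: [0.5186, -0.273, 0.0494]
eef_rot: [-180.0, 0.1, 162.9]
contact_force: [0.8, -0.7, -0.3]
gripper_width: 0.0223
gripper_force: 20.0
```

Emit:
{"name": "jog_arm", "arguments": {
  "deltas": [
    [[-1,0,0,-0.15,0],[-0.25,0,0,0,0],[-0.2,0,0,0,0],[-0.2,0,0,4,0],[-0.2,0,0,5,0],[-0.2,-1.5,2,5,0],[-1,-4.5,2,0,0],[-1,-4.5,2,0,0]]
  ]
}}

```text
time_s: 21.3
tcp_pos: [0.412, -0.2124, 0.1876]
eef_rot: [180.0, 0.1, 162.9]
contact_force: [0.5, 1.0, 0.9]
gripper_width: 0.0204
gripper_force: 0.0
```

Emit:
{"name": "jog_arm", "arguments": {
  "deltas": [
    [[-1,0,0,0,0],[-1,0,0,0,0]]
  ]
}}

```text
time_s: 21.55
tcp_pos: [0.4134, -0.2129, 0.1878]
eef_rot: [180.0, 0.1, 162.9]
contact_force: [0.6, -0.0, 0.4]
gripper_width: 0.0024
gripper_force: 0.0
```

```bash
python3 - <<'E'
from h import *
s=r.get_state();print(s["tcp_pos"],s["joints"].round(1))
A=cv2.resize(r.capture("top")[60:260,270:470],(400,400),interpolation=cv2.INTER_CUBIC)
B=cv2.resize(r.capture("scene")[140:290,290:440],(400,400),interpolation=cv2.INTER_CUBIC)
cv2.imwrite("pics/f1.png",np.hstack([A,B]))
T=lambda x,y,a=np.radians(-16.6),o=(.4885,-.303):(o[0]+np.cos(a)*x-np.sin(a)*y,o[1]+np.sin(a)*x+np.cos(a)*y)
for x in(.13,.05,-.05,-.1): print(x,np.round(T(x,0),4))
# lid top edge in world and px
for y in(-.086,.086):
  for z,x in((.118,.085),(.10,.11)): print(y,z,np.round(T(x,y),3),np.round(proj("top",(*T(x,y),z)),0))
E
```

```text
[ 0.41344632 -0.21293918  0.18781341] [  -2.9    3.3  -29.8    0.   -56.9 -104.2]
0.13 [ 0.6131 -0.3401]
0.05 [ 0.5364 -0.3173]
-0.05 [ 0.4406 -0.2887]
-0.1 [ 0.3927 -0.2744]
-0.086 0.118 [ 0.545 -0.41 ] [436. 176.]
-0.086 0.1 [ 0.569 -0.417] [437. 165.]
0.086 0.118 [ 0.595 -0.245] [338. 146.]
0.086 0.1 [ 0.618 -0.252] [342. 135.]
```

View pics/f1.png

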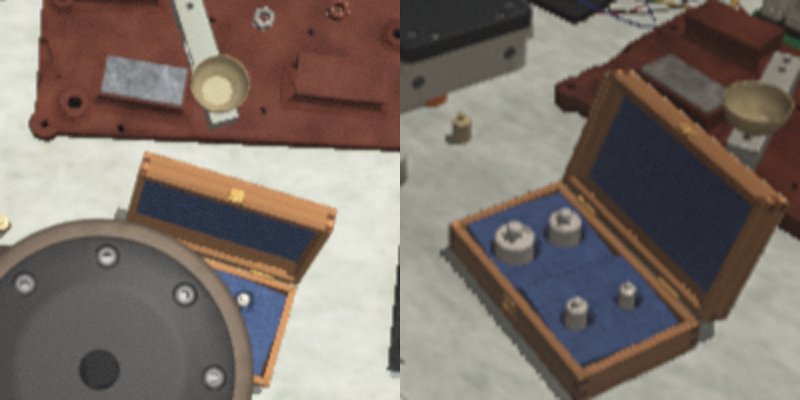

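All four weights are seated: scene crop (515,243), (563,227), (576,313) and (627,295). Now the lid, from behind with the fingers closed.

Emit:
{"name": "jog_arm", "arguments": {
  "deltas": [
    [[-1,4.4,-2.7,1.0,0],[-1,4.4,-2.7,0,0],[-1,4.4,-2.7,0,0],[-1,4.4,-2.7,0,0],[-1,4.4,-2.7,0,0],[-1,0,0,0,0],[-1,0,0,0,0]]
  ]
}}

```text
time_s: 22.52
tcp_pos: [0.6328, -0.3482, 0.1952]
eef_rot: [180.0, -0.1, 162.9]
contact_force: [0.5, 0.6, 0.6]
gripper_width: 0.0001
gripper_force: 0.0
```

```bash
python3 - <<'E'
from h import *
p=r.get_state()["tcp_pos"]; a=np.radians(-16.6); d=p[:2]-[.4885,-.303]; print(p, np.cos(a)*d[0]+np.sin(a)*d[1], -np.sin(a)*d[0]+np.cos(a)*d[1])
o1,d1=ray("top",380,97); o2,d2=ray("scene",424,178)
t=np.linalg.lstsq(np.c_[d1,-d2],o2-o1,rcond=None)[0]; print("bowl",o1+d1*t[0],o2+d2*t[1])
E
```

```text
[ 0.63279738 -0.34819182  0.19520779] 0.15119421573075023 -0.0020842583840765816
bowl [ 0.69991075 -0.3220698   0.06997874] [ 0.69617608 -0.31758123  0.06805965]
```

Emit:
{"name": "jog_arm", "arguments": {
  "deltas": [
    [[-1,0,0,-4,0],[-1,0,0,-4,0],[-1,0,0,0,0],[-1,-1.44,0.43,0,0],[-1,-1.44,0.43,0,0],[-1,-1.44,0.43,0,0],[-1,-1.44,0.43,0,0],[-1,-1.44,0.43,0,0]]
  ]
}}

```text
time_s: 23.52
tcp_pos: [0.5602, -0.3261, 0.1177]
eef_rot: [180.0, 0.1, 162.9]
contact_force: [1.9, -1.3, 1.6]
gripper_width: 0.0006
gripper_force: 1.1
```

Emit:
{"name": "jog_arm", "arguments": {
  "deltas": [
    [[-1,-1.44,0.43,0,0],[-1,-1.44,0.43,0,0],[-1,-1.44,0.43,0,0],[-1,0,0,0,0]]
  ]
}}

```text
time_s: 24.02
tcp_pos: [0.5161, -0.313, 0.1169]
eef_rot: [180.0, -0.1, 162.9]
contact_force: [0.4, -0.5, -0.1]
gripper_width: 0.0004
gripper_force: 0.0
```

```bash
python3 - <<'E'
from h import *
A=cv2.resize(r.capture("top")[60:260,270:470],(400,400),interpolation=cv2.INTER_CUBIC)
B=cv2.resize(r.capture("scene")[140:290,290:440],(400,400),interpolation=cv2.INTER_CUBIC)
cv2.imwrite("pics/f2.png",np.hstack([A,B]))
E
```

```text
(no output)
```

View pics/f2.png

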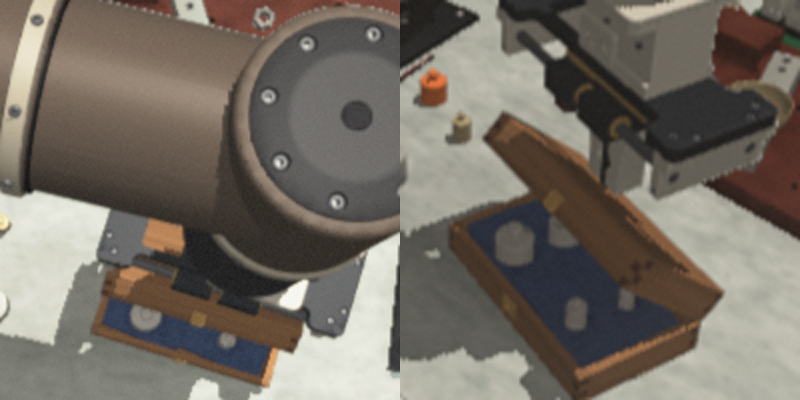

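The lid is past its balance and falling. I've now viewed 16 pictures, over the limit of 14, so I'll check the rest by numbers only.

Emit:
{"name": "jog_arm", "arguments": {
  "deltas": [
    [[-1,0,0,3,0],[-1,2,3,3,0],[-1,0,6,2,0],[-1,0,6,0,0],[-1,0,6,0,0],[-1,0,0,0,0],[-1,0,0,0,0],[-1,0,0,0,0]]
  ]
}}

```text
time_s: 25.12
tcp_pos: [0.5378, -0.1052, 0.1966]
eef_rot: [-180.0, -0.0, 162.8]
contact_force: [0.3, -0.4, -0.6]
gripper_width: 0.0005
gripper_force: 0.0
```

Emit:
{"name": "jog_arm", "arguments": {
  "deltas": [
    [[-1,0,0,0,0],[-1,0,0,0,0],[-1,0,0,0,0],[-1,0,0,0,0],[-1,0,0,0,0],[-1,0,0,0,0],[-1,0,0,0,0],[-1,0,0,0,0]]
  ]
}}

```text
time_s: 26.12
tcp_pos: [0.5378, -0.1042, 0.1968]
eef_rot: [-180.0, 0.0, 162.9]
contact_force: [0.3, 0.7, -0.1]
gripper_width: 0.0005
gripper_force: 0.0
```

```bash
cat > lid.py <<'E'
from h import *
T=lambda x,y,a=np.radians(-16.6),o=(.4885,-.303):(o[0]+np.cos(a)*x-np.sin(a)*y,o[1]+np.sin(a)*x+np.cos(a)*y)
im=r.capture("scene").astype(int)
def poly(z,pts): return np.array([proj("scene",(*T(*p),z)) for p in pts]).round().astype(np.int32)
C=[(-.049,-.086),(-.049,.086),(.049,.086),(.049,-.086)]
hull=cv2.convexHull(np.vstack([poly(.0,C),poly(.12,C)]))
m=np.zeros(im.shape[:2],np.uint8); cv2.fillPoly(m,[hull],1)
print("blue px in box volume",((im[...,0]-im[...,2]>15)&(m>0)).sum())
w=((im[...,2]-im[...,0]>30)&(m>0)).astype(np.uint8); w=cv2.morphologyEx(w,cv2.MORPH_OPEN,np.ones((3,3)))
cn=max(cv2.findContours(w,0,1)[0],key=cv2.contourArea); E=np.zeros_like(m); cv2.fillPoly(E,[cn],1)
for th in(0,.06,.12,.25,.5):   # predicted silhouette of box+lid against the brown area, IoU
    P=[(*T(*p),z) for p in C for z in(0,.027)]
    for y in(-.086,.086):
        for d,t in((0,0),(0,.027),(.098,0),(.098,.027)):
            P.append((*T(.049-d*np.cos(th)+t*np.sin(th),y),.027+d*np.sin(th)+t*np.cos(th)))
    S=np.zeros_like(m); cv2.fillPoly(S,[cv2.convexHull(np.array([proj("scene",p) for p in P]).round().astype(np.int32))],1)
    print(th,round((S&E).sum()/(S|E).sum(),3))
E
python3 lid.py
```

```text
blue px in box volume 0
0 0.769
0.06 0.757
0.12 0.733
0.25 0.715
0.5 0.671
```

Emit:
{"name": "jog_arm", "arguments": {
  "deltas": [
    [[-1,0,3,2,0],[-1,0,0,0,0],[-1,0,0,0,0],[-1,0,0,0,0],[-1,0,0,0,0],[-1,0,0,0,0],[-1,0,0,0,0],[-1,0,0,0,0]]
  ]
}}

```text
time_s: 27.18
tcp_pos: [0.5377, -0.0743, 0.2168]
eef_rot: [-180.0, -0.0, 162.9]
contact_force: [-0.3, -0.4, -0.7]
gripper_width: 0.0004
gripper_force: 0.0
```

```bash
sed -i 's/-im\[...,0\]>30/-im[...,0]>12/; s/cv2.fillPoly(E,\[cn\],1)/cv2.fillPoly(E,[cv2.convexHull(cn)],1); print("area",E.sum(),cv2.boundingRect(cn))/; s/(0,.06,.12,.25,.5)/(-.1,-.05,0,.04,.08,.12,.25)/' lid.py; python3 lid.py
python3 - <<'E'
from h import *
a=r.capture("scene").astype(int); b=r.capture("scene").astype(int)
T=lambda x,y,a=np.radians(-16.6),o=(.4885,-.303):(o[0]+np.cos(a)*x-np.sin(a)*y,o[1]+np.sin(a)*x+np.cos(a)*y)
print("diff",np.abs(a-b)[200:290,300:420].mean())
# brown column profile below the front-edge midpoint: rows going down at front face centre
for y in(-.05,.03,.06):
    u,v=proj("scene",(*T(-.049,y),.027)); u=int(round(u)); print(y,u,v,"lid top",proj("scene",(*T(-.049,y),.054))[1],"bottom",proj("scene",(*T(-.049,y),0))[1]); v=int(v)
    print([int(x) for x in a[v-18:v+16,u].sum(1)])
for n,p in(("brass",(.5679,-.119,.013)),("slug",(.4898,-.1137,.02))):
    q=[int(x) for x in proj("scene",p)]; print(n,q,a[q[1],q[0]].tolist())
E
```

```text
blue px in box volume 0
area 8426 (309, 170, 99, 121)
-0.1 0.628
-0.05 0.64
0 0.647
0.04 0.656
0.08 0.669
0.12 0.68
0.25 0.693
diff 0.8696913580246913
-0.05 346 266.8228317522502 lid top 256.3378918978541 bottom 276.8380402408373
[310, 314, 309, 301, 298, 306, 316, 323, 305, 267, 212, 170, 163, 162, 162, 162, 169, 162, 165, 155, 165, 160, 164, 156, 156, 162, 164, 162, 162, 162, 160, 181, 217, 261]
0.03 323 239.1521929063091 lid top 228.75907668763736 bottom 249.10936932144583
[321, 324, 317, 309, 307, 313, 320, 318, 308, 276, 225, 174, 164, 156, 159, 169, 165, 157, 153, 159, 160, 157, 161, 165, 161, 165, 163, 164, 167, 170, 202, 227, 238, 240]
0.06 315 229.68244845251203 lid top 219.3400590039551 bottom 239.6011527450245
[329, 323, 324, 319, 316, 312, 318, 318, 326, 298, 244, 193, 169, 162, 162, 162, 159, 156, 156, 154, 154, 152, 162, 161, 159, 160, 164, 165, 163, 169, 191, 220, 236, 243]
brass [312, 186] [98, 131, 148]
slug [285, 198] [83, 90, 93]
```

The front face spans 20–22 rows against 20.3 expected for a shut lid. No blue shows, the scene is still, and the brass weight and the slug show their colours where they stood.

```bash
python3 -c "
from plant import r
print(r.close_job())"
```

```text
the job is handed in; nothing more can be done
None
```

I put all four weights in their recesses, closed the lid and handed the job in at about 27 s, leaving the brass weight and the slug where they stood; no verdict came back, the shut lid is confirmed only by image measurements, and I viewed 16 pictures, two over the limit of 14.

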